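# Reset the cell counter through its guarded well

### The arm

A 7-joint arm with a two-finger parallel gripper is mounted at the origin on a cart in front of the work surface, level with it; the furniture and walls round the work are solid. World frame = base frame: x ahead of the robot, y to its left, z up, the work surface at z = 0. Lengths are in mm, angles in rad, forces in N, time in s.
With the tool pointing down it reaches from about 350 to 900 mm from the base axis. Payload 19.9 kg.
Tool frame: the origin (TCP) lies between the finger pads; the fingertips stand 19 mm ahead of it and the grasp point (between the pads) is the TCP; z points along the fingers, y is the line along which they close (so a half turn about z gives the same grasp; the last joint's range is limited). The gripper opens to 85 mm and grips with 20 to 120 N. Pads are 22 mm wide; open, the fingers measure 114 mm over their backs; the gripper's body (76 mm by 85 mm) begins 54 mm behind the grasp point. The pads swing forward as they close: fully open they stand 13 mm farther back than shut.
Start: joints at [1.137, 0.417, -0.01, 1.614, 0.005, 1.111, -0.053], TCP at [238.653, -577.623, 250.26] pointing down, gripper open.
Joint ranges: [-2.81, 2.81], [-0.39, 2.02], [-1.27, 1.25], [0.06, 2.57], [-1.19, 4.33], [0.19, 2], [-2.82, 2.82]. Speed limits (rad/s): [1.89, 1.89, 2.39, 2.39, 3.01, 3.01, 3.01].

### API

Orientations are given as a unit quaternion [x, y, z, w].
In Python, from station import state, camera, close_job gives the robot as it stands.
- The arm moves only by the shell command python3 -m handwheel 'ROWS' [OPENING] [FORCE]. ROWS is JSON, a list of rows, each an object of numbers: "dx", "dy", "dz": the shift along the world's x, y, z as a fraction of full scale; "ax", "ay", "az": the turn, a rotation vector about the world's x, y, z as a fraction of full scale. A call has 1 to 8 rows; each row is the pose to reach, as a shift and turn from the pose commanded when the call began; what a row does not reach only later rows make up. Full scale, the value 1, is 12 cm for a shift and 45 degrees for a turn. A row lasts 1/10 s, in which the tool goes at most 50 mm and 8.59 degrees, less where a joint would pass 70% of its speed; a pose out of reach is approached as far as the arm can. A call with a number of a shift or a turn outside -1 to 1 is refused whole. A call with a gripper value outside its range is refused whole. OPENING is the gripper's target within -1 to 1 (shut at 1, half-way at 0, fully open at -1), set as the call begins (- or left out, the last holds). The fingers move at their own pace and stop on an object; FORCE is the grip in N (left out, the last holds). Time passes only in rows, so rows that repeat a pose let the fingers close. It gives the time, the measured TCP pose, the force, the opening and the grip force at its end, in the units of the state.
- state(): the state, without advancing time (a new reading comes with each control period).
- camera(name): name is "scene" or "top" or "wrist"; returns a dict with "image" (480x640x3 uint8, red, green, blue), "depth" (480x640 float32, mm along the optical axis (not along the pixel's ray), 0 where there is no reading), "fx", "fy", "cx", "cy" (pixels), "k1" (the pictures are not rectified: a ray, as slopes to the right and down, at radius r is drawn at 1 + k1 r^2 times it, then the intrinsics apply), "world_from_camera" (4x4, takes a point from camera to world coordinates). Camera axes: x right, y down, z forward; pixel columns grow to the right and rows downward; lengths in mm; the calibration is good to about 2 mm. A picture is of the moment at which its call begins.
- close_job(): hands the job in; it is judged then, once.
The state is a dict: "time": time; "joint_positions": joint angles; "qvel": joint speeds; "tau": joint torques, N m; "ee_pos": TCP position; "ee_rot": TCP orientation; "ft_force": force on the tool from outside, world axes, zero at the start; "ft_torque": the same for the moment, N m; "finger_gap": finger opening in mm; "finger_force": force on a finger pad.
Only numpy, scipy, OpenCV 4.12 (cv2) and the standard library are available. Lean on these libraries where they do the work, as an engineer would, in place of code of your own. Each camera call takes 0.05 s, during which the arm holds its last target. There are 200 camera calls.

### The job

Clear the cell counter beside the microscope: with the fingertips, push its metal shutter fully open (towards the left end of the counter, seen from its row of keys), reach down into the well it uncovers, press the sunken reset key all the way down and hold it there for about a second, then let it rise and push the shutter fully shut again. Only push and press, gently; do not pinch the shutter, and do not lift, tip or shove the counter about. Leave the raised count keys unpressed and the bottle, dish and small box beside it where they are.

Things in the scene. Friction and masses are not known exactly. Their poses are not given: they have to be found in the camera images.
- counter: Bench cell counter: low white case 145 mm deep (x) by 205 mm wide (y) on a grey base 4 mm larger; loose on rubber feet, 0.7 to 1.0 kg, turned 0.25 to 0.75 rad to the right (yaw negative). Origin: centre of its underside, at desk level; x to its back (dark display strip, up to 8 mm above the deck), y to its left, z up. The flat deck is 52 mm above the desk; the reset well in it lies right of the middle, under the metal shutter.
- well_mouth (a point): Centre of the reset well's mouth, at deck height; axes as the counter's. The well is 44 x 44 mm, sides along the counter's x and y, with straight walls and 36 mm deep to its floor.
- reset_key_top (a point): Centre of the top of the reset key, a round grey cap 22 mm in diameter standing in the middle of the well; unpressed, its top lies 22 mm below the deck.
- reset_key (a joint): Travel of the reset key in m: 0 up, 0.006 fully down. Its spring takes about 0.8 N to start and 4.2 N fully down; it rises by itself when released.
- shutter (a joint): Travel of the metal shutter in m towards the counter's +y (left): 0 well fully covered, 0.060 fully open (hard stops at both ends). It starts at 0 to 0.008. Slides with about 1.2 N and stays where it is left. Rails 5 mm thick and 6 mm high guide it, inner faces 27 mm before and behind the well's centre.
- shutter_rib (a point): Centre of the top of the shutter's push rib, in the middle of the shutter; axes as the counter's. The shutter is a dark steel plate 3 mm thick, 52 mm (x) by 54 mm (y), its upper face 3.5 mm above the deck. The bright rib runs along x: 40 mm long, 8 mm thick (y), its top 14 mm above the plate.
- stain_bottle: Brown dropper bottle, 32 mm in diameter, 99 mm tall, standing loose behind the counter; origin centre of its underside.
- petri_dish: Clear flat petri dish, 61 mm in diameter, 16 mm high, loose on the desk right of the counter; origin centre of its underside.
- cover_glass_box: Small clear box, 26 x 27 x 17 mm, loose on the desk beside the counter's back right corner; origin centre of its underside.
- count_key1 (a joint): Travel of count key 1 of 4 in m, numbered from the left: 0 up, 0.005 down (about 3 N, springs back). Round raised caps 20 mm in diameter, 8 mm above the deck, in a row 52 mm before the counter's middle, 42 mm apart, the row centred on it.
- count_key2 (a joint): Travel of count key 2 of 4 in m, numbered from the left: 0 up, 0.005 down (about 3 N, springs back). Round raised caps 20 mm in diameter, 8 mm above the deck, in a row 52 mm before the counter's middle, 42 mm apart, the row centred on it.
- count_key3 (a joint): Travel of count key 3 of 4 in m, numbered from the left: 0 up, 0.005 down (about 3 N, springs back). Round raised caps 20 mm in diameter, 8 mm above the deck, in a row 52 mm before the counter's middle, 42 mm apart, the row centred on it.
- count_key4 (a joint): Travel of count key 4 of 4 in m, numbered from the left: 0 up, 0.005 down (about 3 N, springs back). Round raised caps 20 mm in diameter, 8 mm above the deck, in a row 52 mm before the counter's middle, 42 mm apart, the row centred on it.

How it is judged:
By the outcome, as a careful person would: the job done as asked, in the order asked, and still so for the second after the job is handed in, with the robot touching nothing.
It also fails if it takes over 51 s, if anything falls off the work surface, if the arm or the gripper's body presses on something with over 40 N, if the wrist force passes 120 N, or if a joint passes its speed limit or range.

## Working session

There is one attempt and no reset: what is moved stays moved. The work goes in short steps, Python scripts to look and compute and a shell command to move; the robot and the scene stay as the last step left them, time stands still between calls to the robot, and variables do not carry over. Pictures are saved under pics/ and viewed, at most 10 in all, crops included, and the job is handed in when it is done.

```bash
mkdir -p pics; ls; cat > h.py <<'E'
import numpy as np, cv2
from station import state, camera
def snap(n,f):
    c=camera(n); np.savez('/tmp/'+f,**c); cv2.imwrite('pics/'+f+'.png',c['image'][:,:,::-1]); return c
def load(f): return dict(np.load('/tmp/'+f+'.npz'))
def ray(c,u,v,z):
    """pixels -> world points on plane z"""
    x=(np.asarray(u,float)-c['cx'])/c['fx']; y=(np.asarray(v,float)-c['cy'])/c['fy']
    a,b=x.copy(),y.copy()
    for _ in range(10):
        k=1+c['k1']*(a*a+b*b); a,b=x/k,y/k
    T=c['world_from_camera']; d=np.stack([a,b,np.ones_like(a)],-1)@T[:3,:3].T; o=T[:3,3]
    return o+d*((z-o[2])/d[...,2])[...,None]
def proj(c,P):
    T=c['world_from_camera']; p=(np.atleast_2d(P)-T[:3,3])@T[:3,:3]; a=p[:,0]/p[:,2]; b=p[:,1]/p[:,2]; k=1+c['k1']*(a*a+b*b)
    return np.stack([c['fx']*a*k+c['cx'],c['fy']*b*k+c['cy']],-1)
E
python3 -c "
from h import *
snap('top','top0');snap('scene','scene0')
s=state();print(s['time'],s['ee_pos'],s['ee_rot'],s['finger_gap'],s['ft_force'])
c=load('top0');print(c['world_from_camera'],c['fx'])"
```

```text
pics
0.1 [ 238.5327491  -577.38808047  249.71732687] [ 9.80875534e-01  1.94635279e-01 -1.39427910e-04 -5.24174279e-04] 85.30777103909895 [ 0.76181586  0.04119084 -0.51103375]
[[ 1.46183309e-02 -9.90392870e-01  1.37507338e-01  3.73730450e+02]
 [-9.99888886e-01 -1.48808477e-02 -8.81253787e-04 -3.38072350e+02]
 [ 2.91901322e-03 -1.37479176e-01 -9.90500356e-01  9.34486692e+02]
 [ 0.00000000e+00  0.00000000e+00  0.00000000e+00  1.00000000e+00]] 562.6056515056982
```

View pics/top0.png

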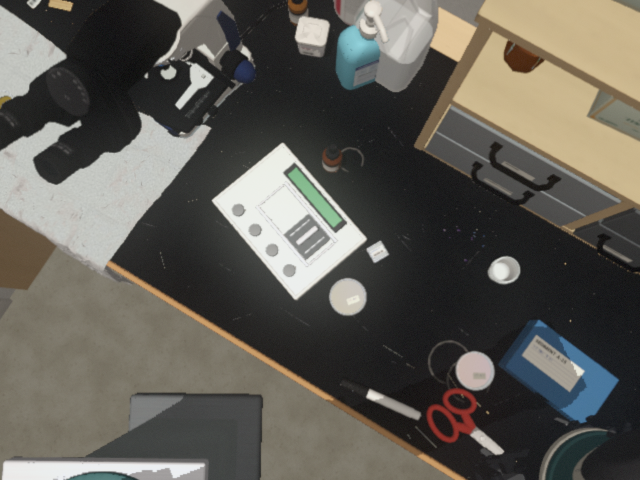

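View pics/scene0.png

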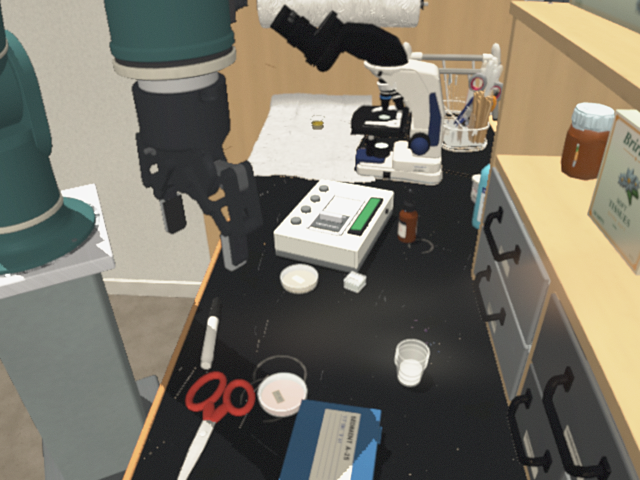

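The top view shows the counter at about (290,220), keys from (238,210) to (289,270), the shutter with its rib at (308,238), the bottle at (332,158), the dish at (348,297) and the box at (377,251). Next I measure the pose.

```bash
python3 - <<'E'
from h import *
c=load('top0'); im=c['image']; hsv=cv2.cvtColor(im,cv2.COLOR_RGB2HSV)
m=((hsv[...,2]>150)&(hsv[...,1]<40)).astype(np.uint8); 
n,l,st,ce=cv2.connectedComponentsWithStats(m)
i=l[190,290] or l[200,270]; mm=(l==i).astype(np.uint8); print(st[i])
cn=max(cv2.findContours(mm,0,2)[0],key=cv2.contourArea)[:,0]
P=ray(c,cn[:,0],cn[:,1],52)[:,:2].astype(np.float32)
r=cv2.minAreaRect(P);print(r,cv2.boxPoints(r))
# keys
g=cv2.cvtColor(im,cv2.COLOR_RGB2GRAY)
k=[]
for u,v in [(238,210),(256,230),(272,250),(289,270)]:
    w=g[v-10:v+11,u-10:u+11]<175; n2,l2,s2,c2=cv2.connectedComponentsWithStats(w.astype(np.uint8))
    j=l2[10,10]; k.append(c2[j]+[u-10,v-10]); print(s2[j],k[-1])
k=np.array(k);K=ray(c,k[:,0],k[:,1],60);print(K)
d=K[0]-K[3];print(np.linalg.norm(d),np.arctan2(-d[0],d[1]))
yaw=np.arctan2(-d[0],d[1]); 
print('centre from keys',K[:,:2].mean(0)+52*np.array([np.cos(yaw),np.sin(yaw)]))
print('depth',c['depth'][190,270],c['depth'][250,350])
cv2.imwrite('pics/crop.png',cv2.resize(im[130:320,200:400,::-1],None,fx=3,fy=3,interpolation=2))
E
```

```text
[ 212  143  155  157 9853]
((533.0899047851562, -287.0362548828125), (209.455322265625, 149.79046630859375), 41.27101135253906) [[ 404.9743  -299.82574]
 [ 503.77933 -412.40796]
 [ 661.2055  -274.24677]
 [ 562.4005  -161.66455]]
[  5   4  12  12 111] [238.28828829 209.8018018 ]
[  4   5  12  11 107] [255.20560748 229.85046729]
[  5   4  11  12 107] [272.11214953 249.8317757 ]
[  5   5  12  12 108] [289.13888889 270.18518519]
[[ 545.63457237 -207.70756796   60.        ]
 [ 513.95204695 -235.40803085   60.        ]
 [ 482.67442117 -262.8324498    60.        ]
 [ 451.1161539  -290.20084646   60.        ]]
125.45466284680492 -0.853228099863804
centre from keys [ 532.53713277 -288.21438665]
depth 901.9511 885.7344
```

View pics/crop.png

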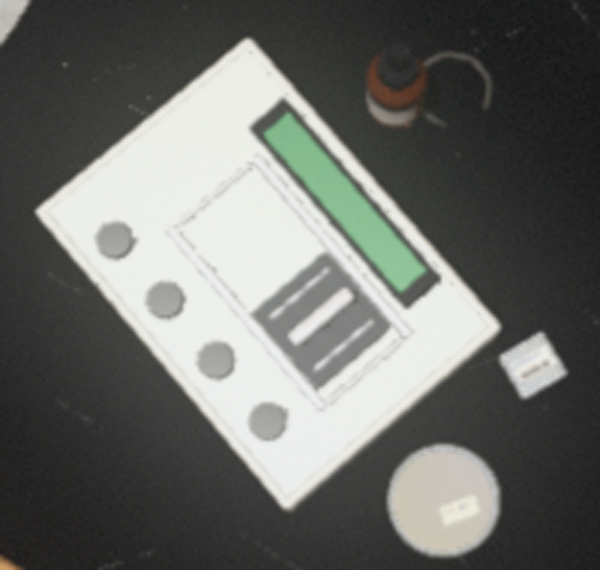

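The crop shows the rib at (320,315) on the dark plate, with the rails running from (168,232) to (322,408). The plate is close to the right-hand end of the rails. Next I get the rib position and cross-check it in the scene view.

```bash
python3 - <<'E'
from h import *
c=load('top0'); g=cv2.cvtColor(c['image'],cv2.COLOR_RGB2GRAY)
yaw=-0.853; ex=np.array([np.cos(yaw),np.sin(yaw)]); ey=np.array([-ex[1],ex[0]]); C=np.array([532.6,-288.0])
w=(g[215:262,280:335]>170).astype(np.uint8); n,l,s,ce=cv2.connectedComponentsWithStats(w,connectivity=4)
for i in range(1,n): print(s[i],ce[i]+[280,215])
j=l[235-215,307-280]; p=ce[j]+[280,215]
R=ray(c,p[0],p[1],69.5)[:2]; print('rib',R,'in counter',(R-C)@ex,(R-C)@ey)
d=(g[215:262,280:335]<130).astype(np.uint8); d=cv2.morphologyEx(d,cv2.MORPH_CLOSE,np.ones((9,9)))
cn=max(cv2.findContours(d,0,2)[0],key=cv2.contourArea)[:,0]+[280,215]
Q=ray(c,cn[:,0],cn[:,1],55.5)[:,:2].astype(np.float32); r=cv2.minAreaRect(Q); print('plate',r,(np.array(r[0])-C)@ex,(np.array(r[0])-C)@ey)
f=load('scene0'); 
P=[[*(C+a*ex+b*ey),z] for a,b,z in [(-52,63,60),(-52,21,60),(-52,-21,60),(-52,-63,60)]]
q=proj(f,P);print(q, 'rib',proj(f,[[*R,69.5]]))
gs=cv2.cvtColor(f['image'],cv2.COLOR_RGB2GRAY)
for u,v in q.round().astype(int):
    W=(gs[v-9:v+10,u-9:u+10]<170).astype(np.uint8); a,b,s,ce=cv2.connectedComponentsWithStats(W); i=1+np.argmax(s[1:,4]); print(s[i],ce[i]+[u-9,v-9])
E
```

```text
[   0    0   55   47 1335] [304.73707865 241.1588015 ]
[44  0 11 11 71] [330.69014085 218.66197183]
[27  5  2  2  3] [307.33333333 220.33333333]
[22  7  5  4  9] [303.77777778 223.55555556]
[21 11  1  1  1] [301. 226.]
[ 16  11  22  19 129] [306.37209302 234.93023256]
[15 12  6  5 11] [297.27272727 228.90909091]
[10 17  5  4 10] [291.9 233.6]
[37 22  7  6 14] [319.64285714 239.64285714]
[36 28  1  1  1] [316. 243.]
[25 29 11  9 22] [309.68181818 248.13636364]
rib [ 505.63484753 -316.28069283] in counter 3.566938024089185 -38.91264560855287
plate ((510.71661376953125, -323.2125244140625), (51.727752685546875, 72.85289001464844), 47.490604400634766) 12.13079998485841 -39.64401796299382
[[323.6705184  186.02063343]
 [314.90162715 196.05143172]
 [305.51463194 206.79579096]
 [295.44667386 218.32704982]] rib [[330.93171488 212.78004433]]
[ 4  9 10  6 46] [323.34782609 188.45652174]
[ 5  9  9  6 50] [315.  198.5]
[ 4  8 10  7 57] [305.66666667 209.24561404]
[ 5  9 10  7 62] [295.62903226 220.91935484]
```

```bash
python3 -m handwheel '[{"dx":0.15,"dy":0.15,"az":0.06},{"dx":0.4,"dy":0.4,"az":0.16},{"dx":0.7,"dy":0.7,"az":0.28},{"dx":0.9,"dy":0.9,"az":0.38},{"dx":1,"dy":1,"az":0.415}]' 1 20
python3 -m handwheel '[{"dx":0.25,"dy":0.25},{"dx":0.55,"dy":0.55,"dz":-0.1},{"dx":0.8,"dy":0.8,"dz":-0.4},{"dx":0.95,"dy":0.95,"dz":-0.7},{"dx":1,"dy":1,"dz":-0.8},{"dx":1,"dy":1,"dz":-0.8}]'
python3 -c "
from h import *
snap('wrist','w1');s=state();print(s['ee_pos'],s['ee_rot'],s['finger_gap'],s['ft_force'],s['time'])"
```

```text
[ 238.54521296 -577.4346739   249.81987539] [ 9.80874202e-01  1.94642239e-01 -1.27621425e-04 -4.27073891e-04] 85.44817127012307 [ 0.4134379  -0.45893952 -0.36190618] 0.15invalid input
invalid input
```

View pics/w1.png

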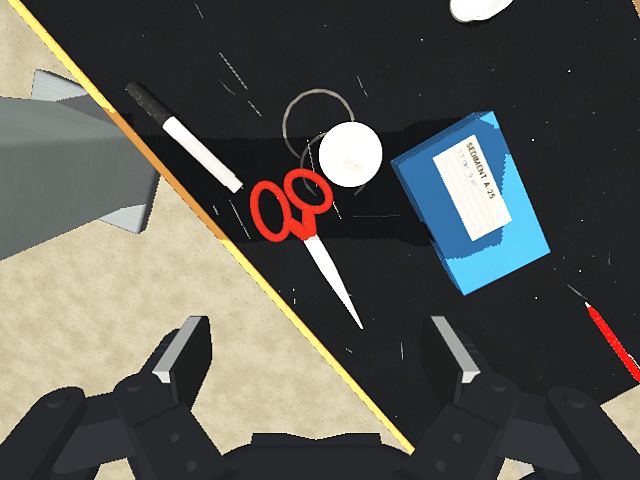

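The move was refused, so the arm still sits over the scissors at about (300,200). I'll retry with every field filled in.

```bash
python3 -m handwheel '[{"dx":0.15,"dy":0.15,"dz":0,"ax":0,"ay":0,"az":0.06},{"dx":0.4,"dy":0.4,"dz":0,"ax":0,"ay":0,"az":0.16},{"dx":0.7,"dy":0.7,"dz":0,"ax":0,"ay":0,"az":0.28},{"dx":0.9,"dy":0.9,"dz":0,"ax":0,"ay":0,"az":0.38},{"dx":1,"dy":1,"dz":0,"ax":0,"ay":0,"az":0.415}]' 1 20
```

```text
time: 0.65
ee_pos: [361.6, -454.4, 250.3]
ee_rot: [0.935, 0.355, 0.0, -0.0]
ft_force: [-0.9, 0.1, -0.8]
finger_gap: 12.5
finger_force: 0.0
```

```bash
python3 -m handwheel '[{"dx":0.25,"dy":0.25,"dz":0,"ax":0,"ay":0,"az":0},{"dx":0.55,"dy":0.55,"dz":-0.1,"ax":0,"ay":0,"az":0},{"dx":0.8,"dy":0.8,"dz":-0.4,"ax":0,"ay":0,"az":0},{"dx":0.95,"dy":0.95,"dz":-0.7,"ax":0,"ay":0,"az":0},{"dx":1,"dy":1,"dz":-0.8,"ax":0,"ay":0,"az":0},{"dx":1,"dy":1,"dz":-0.8,"ax":0,"ay":0,"az":0},{"dx":1,"dy":1,"dz":-0.8,"ax":0,"ay":0,"az":0}]'
python3 -c "
from h import *
snap('wrist','w2');s=state();print(s['ee_pos'],s['ee_rot'],s['finger_gap'],s['ft_force'],s['time'])"
```

```text
time: 1.35
ee_pos: [478.2, -338.9, 155.0]
ee_rot: [0.937, 0.351, -0.0, 0.0]
ft_force: [-0.2, 0.1, 0.7]
finger_gap: -0.3
finger_force: 0.0
[ 478.1693541  -339.34792019  155.54790868] [9.36632754e-01 3.50311876e-01 1.18739162e-04 8.11588456e-04] -0.18497891285270096 [-0.46941015  0.52840221  1.52198243] 1.4
```

View pics/w2.png

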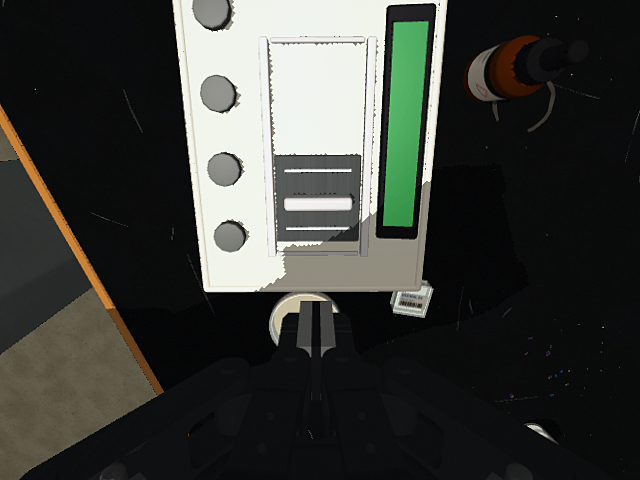

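The wrist view shows the counter nearly aligned with the image. The rib is at (318,204), the rails at x≈265 and 371, and key 4 at (230,236). The fingers are shut at the bottom, around (317,320). Next I measure from here.

```bash
python3 - <<'E'
from h import *
c=load('w2'); g=cv2.cvtColor(c['image'],cv2.COLOR_RGB2GRAY); D=c['depth']
yaw=-0.853; ex=np.array([np.cos(yaw),np.sin(yaw)]); ey=np.array([-ex[1],ex[0]]); C=np.array([532.6,-288.0])
cc=lambda P:(round(float((P[:2]-C)@ex),1),round(float((P[:2]-C)@ey),1))
K=[]
for u,v in [(218,93),(225,169),(230,236)]:
    w=(g[v-24:v+25,u-24:u+25]<150).astype(np.uint8); n,l,s,ce=cv2.connectedComponentsWithStats(w); j=l[24,24]; p=ce[j]+[u-24,v-24]
    P=ray(c,*p,60.); K.append(P); print('key',p,P,cc(P))
d=K[0]-K[2]; print('yaw',np.arctan2(-d[0],d[1]),np.linalg.norm(d))
w=(g[190:218,280:356]>170).astype(np.uint8); n,l,s,ce=cv2.connectedComponentsWithStats(w); j=l[14,38]; p=ce[j]+[280,190]
P=ray(c,*p,69.5); print('rib',s[j],P,cc(P))
print('z by depth deck',[ (c['world_from_camera']@np.r_[(np.array([ (u-c['cx'])/c['fx'],(v-c['cy'])/c['fy'],1])*D[v,u]),1])[:3].round(1) for u,v in [(318,100),(318,204),(300,160),(317,310),(317,325)]])
for nm,u,v,z in [('railL',265,150,58),('railR',371,150,58),('railendTop',318,40,58),('railendBot',318,252,58),('plate top',318,155,55.5),('plate bot',318,241,55.5),('pl',276,200,55.5),('pr',360,200,55.5)]: print(nm,cc(ray(c,u,v,z)))
E
```

```text
key [218.7614841   93.65636042] [ 516.00864714 -232.83065893   60.        ] (-52.5, 23.8)
key [224.95176849 168.83386924] [ 485.05088673 -260.19218765   60.        ] (-52.2, -17.5)
key [230.3577431  235.44897959] [ 454.16886705 -287.33591496   60.        ] (-52.1, -58.6)
yaw -0.848355992572356 82.43167677036853
rib [  4   8  68  13 833] [ 506.38135622 -313.66505735   69.5       ] (2.1, -36.6)
z by depth deck [array([ 549.9, -276.7,   53.3]), array([ 506.7, -314.2,   69.7]), array([ 517.7, -290.5,   56.8]), array([ 486.5, -330.6,  149.7]), array([ 486.2, -330.8,  160.5])]
railL (-28.3, -6.9)
railR (34.0, -7.0)
railendTop (2.8, 50.7)
railendBot (2.8, -70.4)
plate top (2.8, -10.1)
plate bot (2.8, -63.8)
pl (-23.2, -37.2)
pr (28.9, -37.3)
```

```bash
python3 -m handwheel '[{"dx":0.05,"dy":0.035,"dz":-0.12,"ax":0,"ay":0,"az":0},{"dx":0.096,"dy":0.07,"dz":-0.3,"ax":0,"ay":0,"az":0},{"dx":0.096,"dy":0.07,"dz":-0.45,"ax":0,"ay":0,"az":0},{"dx":0.096,"dy":0.07,"dz":-0.55,"ax":0,"ay":0,"az":0},{"dx":0.096,"dy":0.07,"dz":-0.6,"ax":0,"ay":0,"az":0},{"dx":0.096,"dy":0.07,"dz":-0.6,"ax":0,"ay":0,"az":0},{"dx":0.096,"dy":0.07,"dz":-0.6,"ax":0,"ay":0,"az":0}]'
python3 -m handwheel '[{"dx":0.012,"dy":0.011,"dz":0,"ax":0,"ay":0,"az":0},{"dx":0.025,"dy":0.022,"dz":0,"ax":0,"ay":0,"az":0},{"dx":0.038,"dy":0.033,"dz":0,"ax":0,"ay":0,"az":0},{"dx":0.05,"dy":0.044,"dz":0,"ax":0,"ay":0,"az":0},{"dx":0.063,"dy":0.055,"dz":0,"ax":0,"ay":0,"az":0},{"dx":0.075,"dy":0.066,"dz":0,"ax":0,"ay":0,"az":0},{"dx":0.088,"dy":0.077,"dz":0,"ax":0,"ay":0,"az":0},{"dx":0.1,"dy":0.088,"dz":0,"ax":0,"ay":0,"az":0}]'
python3 -c "
from h import *
snap('wrist','w3')"
```

```text
time: 2.1
ee_pos: [490.4, -329.7, 83.0]
ee_rot: [0.936, 0.351, 0.0, 0.0]
ft_force: [-1.2, 0.6, 0.3]
finger_gap: 0.1
finger_force: 0.0
time: 2.9
ee_pos: [502.3, -318.6, 82.3]
ee_rot: [0.936, 0.351, -0.0, 0.0]
ft_force: [0.4, -0.6, 1.3]
finger_gap: -0.5
finger_force: 0.6
```

View pics/w3.png

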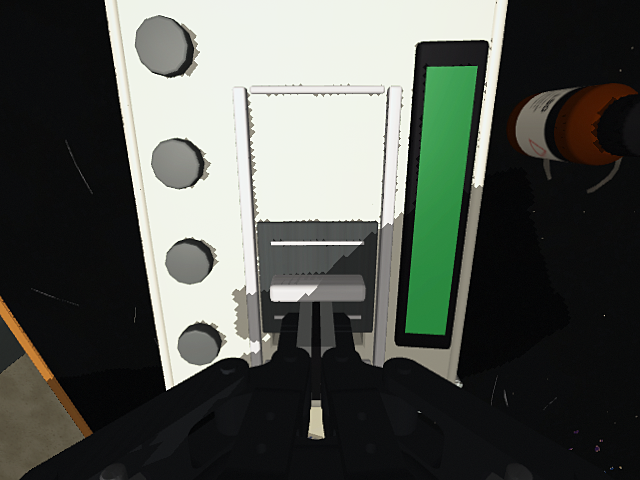

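The fingertips rest against the rib at (317,300), centred, and a light gap is opening at the plate's right edge. The shutter is moving, so I keep pushing.

```bash
for i in 1 2; do :; done
python3 -m handwheel '[{"dx":0.016,"dy":0.014,"dz":0,"ax":0,"ay":0,"az":0},{"dx":0.032,"dy":0.028,"dz":0,"ax":0,"ay":0,"az":0},{"dx":0.048,"dy":0.042,"dz":0,"ax":0,"ay":0,"az":0},{"dx":0.064,"dy":0.056,"dz":0,"ax":0,"ay":0,"az":0},{"dx":0.08,"dy":0.07,"dz":0,"ax":0,"ay":0,"az":0},{"dx":0.096,"dy":0.084,"dz":0,"ax":0,"ay":0,"az":0},{"dx":0.112,"dy":0.098,"dz":0,"ax":0,"ay":0,"az":0},{"dx":0.128,"dy":0.112,"dz":0,"ax":0,"ay":0,"az":0}]'
python3 -m handwheel '[{"dx":0.016,"dy":0.014,"dz":0,"ax":0,"ay":0,"az":0},{"dx":0.032,"dy":0.028,"dz":0,"ax":0,"ay":0,"az":0},{"dx":0.048,"dy":0.042,"dz":0,"ax":0,"ay":0,"az":0},{"dx":0.064,"dy":0.056,"dz":0,"ax":0,"ay":0,"az":0},{"dx":0.08,"dy":0.07,"dz":0,"ax":0,"ay":0,"az":0},{"dx":0.096,"dy":0.084,"dz":0,"ax":0,"ay":0,"az":0},{"dx":0.112,"dy":0.098,"dz":0,"ax":0,"ay":0,"az":0},{"dx":0.128,"dy":0.112,"dz":0,"ax":0,"ay":0,"az":0}]'
python3 -c "
from h import *
snap('wrist','w4')"
```

```text
time: 3.75
ee_pos: [517.7, -305.1, 82.2]
ee_rot: [0.936, 0.351, -0.0, -0.0]
ft_force: [-0.3, -0.3, 0.2]
finger_gap: -0.2
finger_force: 0.6
time: 4.55
ee_pos: [533.1, -291.6, 82.2]
ee_rot: [0.936, 0.351, -0.0, -0.0]
ft_force: [-1.7, -0.7, -0.6]
finger_gap: 0.1
finger_force: 0.6
```

View pics/w4.png

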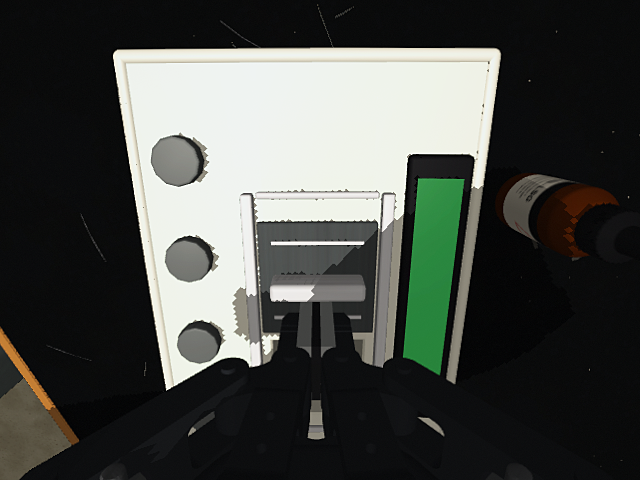

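The plate's leading edge is at v≈222 and the end bar at v≈196, so about 10 mm of travel is left. I'll finish slowly, checking force.

```bash

python3 -m handwheel '[{"dx":0.0125,"dy":0.011,"dz":0,"ax":0,"ay":0,"az":0},{"dx":0.022,"dy":0.019,"dz":0,"ax":0,"ay":0,"az":0},{"dx":0.032,"dy":0.028,"dz":0,"ax":0,"ay":0,"az":0},{"dx":0.041,"dy":0.036,"dz":0,"ax":0,"ay":0,"az":0},{"dx":0.05,"dy":0.044,"dz":0,"ax":0,"ay":0,"az":0}]'
python3 -m handwheel '[{"dx":0.006,"dy":0.005,"dz":0,"ax":0,"ay":0,"az":0},{"dx":0.006,"dy":0.005,"dz":0,"ax":0,"ay":0,"az":0}]' | grep -E "pos|force"
python3 -m handwheel '[{"dx":0.006,"dy":0.005,"dz":0,"ax":0,"ay":0,"az":0},{"dx":0.006,"dy":0.005,"dz":0,"ax":0,"ay":0,"az":0}]'| grep -E "pos|force"
python3 -c "
from h import *
snap('wrist','w5')
c=load('w5');g=c['image'][:,:,1];print(g[185:250,285],g[185:250,345])"
```

```text
time: 5.1
ee_pos: [538.1, -287.3, 82.2]
ee_rot: [0.936, 0.351, -0.001, 0.0]
ft_force: [-6.4, -5.0, 2.5]
finger_gap: -0.2
finger_force: 3.8
ee_pos: [539.0, -286.6, 82.2]
ft_force: [-5.1, -4.0, 1.8]
finger_force: 3.0
ee_pos: [539.7, -286.1, 82.2]
ft_force: [-5.7, -3.6, 2.8]
finger_force: 3.2
[242 242 243 243 243 243 243 243 243 242 243 242 243 243 242 243 246 247
 158 164 226 244 238 230 205 195 249 244 243 243 243 242 243 245 244 160
 163  12  60  74  82  81  81  82  82  81  81  81  82  81  82  82  81  82
  81  73 115 235 247 245 154  66  78  80  81] [243 242 242 242 243 243 242 243 242 243 242 243 242 243 243 243 247 247
  97 195 230 242 234 231 193 184 251 244 243 243 243 243 243 243 245 252
 200  15  64  75  79  78  78  78  79  80  80  79  80  81  80  80  81  80
  79  67 132 254 243 243 101  70  78  79  79]
```

The force rose to about 8 N, which means the hard stop. I back off and look down into the well.

```bash

python3 -m handwheel '[{"dx":-0.025,"dy":-0.022,"dz":0,"ax":0,"ay":0,"az":0},{"dx":-0.1,"dy":-0.088,"dz":0.1,"ax":0,"ay":0,"az":0},{"dx":-0.23,"dy":-0.2,"dz":0.3,"ax":0,"ay":0,"az":0},{"dx":-0.36,"dy":-0.31,"dz":0.5,"ax":0,"ay":0,"az":0},{"dx":-0.46,"dy":-0.4,"dz":0.6,"ax":0,"ay":0,"az":0},{"dx":-0.5,"dy":-0.44,"dz":0.6,"ax":0,"ay":0,"az":0},{"dx":-0.5,"dy":-0.44,"dz":0.6,"ax":0,"ay":0,"az":0},{"dx":-0.5,"dy":-0.44,"dz":0.6,"ax":0,"ay":0,"az":0}]'
python3 -c "
from h import *
snap('wrist','w6')"
```

```text
time: 6.35
ee_pos: [480.4, -337.5, 153.7]
ee_rot: [0.936, 0.351, -0.0, -0.0]
ft_force: [0.5, 0.9, -0.0]
finger_gap: -0.2
finger_force: 0.0
```

View pics/w6.png

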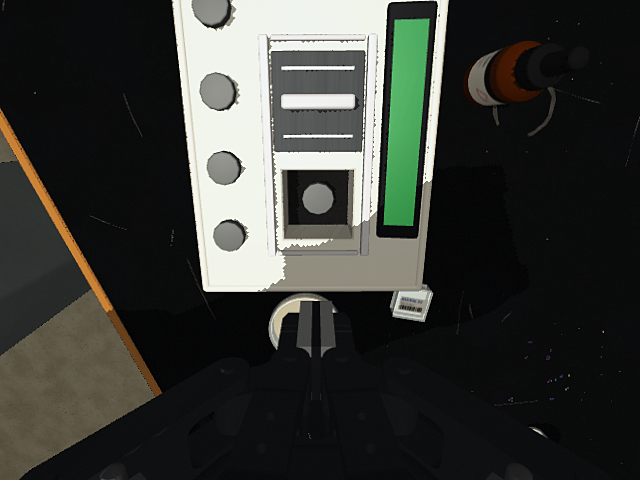

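The well is fully uncovered, with its mouth around (282..352, 170..240) and the reset key at (318,198). The rib now sits at (318,102). Next I measure the targets and check the shutter travel and whether the counter shifted.

```bash
python3 - <<'E'
from h import *
c=load('w6'); g=cv2.cvtColor(c['image'],cv2.COLOR_RGB2GRAY)
yaw=-0.853; ex=np.array([np.cos(yaw),np.sin(yaw)]); ey=np.array([-ex[1],ex[0]]); C=np.array([532.6,-288.0])
cc=lambda P:(round(float((P[:2]-C)@ex),1),round(float((P[:2]-C)@ey),1))
def blob(u,v,h,w,lo,z,nm):
    W=((g[v-h:v+h+1,u-w:u+w+1]<lo) if lo>0 else (g[v-h:v+h+1,u-w:u+w+1]>-lo)).astype(np.uint8); n,l,s,ce=cv2.connectedComponentsWithStats(W); j=l[h,w]; p=ce[j]+[u-w,v-h]; P=ray(c,*p,z); print(nm,s[j],p.round(1),P.round(1),cc(P))
blob(217,91,24,24,150,60.,'k2');blob(223,168,24,24,150,60.,'k3');blob(230,235,24,24,150,60.,'k4')
blob(318,102,14,44,-170,69.5,'rib')
blob(318,198,19,22,-80,30.,'reset')
print(g[160:245,300].tolist()); print(g[200,272:365].tolist())
s=state(); print(s['ee_pos'],cc(s['ee_pos']))
E
```

```text
k2 [   7    5   40   39 1159] [218.5  91.3] [ 519.1 -230.7   60. ] (-52.1, 27.5)
k3 [  8   7  39  34 919] [224.3 167.8] [ 487.7 -258.1   60. ] (-52.1, -14.2)
k4 [  7   8  36  32 836] [229.9 234.6] [ 457.  -285.3   60. ] (-51.7, -55.1)
rib [   7    6   74   15 1073] [317.  100.8] [ 550.7 -275.4   69.5] (2.4, 21.9)
reset [  6   4  31  31 736] [317.4 198.3] [ 505.7 -315.2   30. ] (2.8, -38.1)
[244, 243, 243, 243, 243, 244, 244, 246, 244, 194, 40, 15, 24, 23, 24, 25, 24, 26, 24, 24, 24, 24, 25, 26, 24, 27, 25, 24, 26, 24, 24, 25, 25, 25, 25, 25, 24, 24, 21, 24, 23, 22, 24, 24, 25, 23, 25, 24, 24, 24, 24, 24, 25, 24, 24, 24, 24, 24, 25, 25, 27, 26, 22, 20, 38, 98, 105, 102, 101, 101, 101, 101, 97, 95, 96, 101, 101, 97, 98, 161, 238, 244, 244, 244, 247]
[242, 128, 89, 131, 253, 254, 246, 244, 251, 214, 168, 84, 69, 74, 77, 76, 23, 9, 14, 12, 12, 14, 13, 12, 11, 11, 22, 24, 23, 15, 61, 138, 141, 137, 136, 135, 134, 135, 135, 133, 134, 133, 133, 133, 132, 133, 132, 131, 130, 129, 130, 130, 129, 128, 129, 127, 127, 127, 125, 128, 132, 52, 8, 8, 23, 26, 26, 26, 25, 24, 27, 27, 25, 26, 21, 20, 114, 110, 106, 102, 89, 198, 229, 245, 243, 242, 242, 243, 252, 191, 77, 225, 248]
[ 480.61114563 -337.23418846  153.5942948 ] (2.9, -71.5)
```

The shutter travel is 60 mm (rib to reset key is 60.0), so it is fully open. The counter slid about 3.5 mm at the stop, so I will be gentler when closing. Before descending into the well I check the finger profile.

```bash
python3 - <<'E'
from h import *
c=load('w6'); D=c['depth']; v,u=np.mgrid[295:480:1,150:490:1]; d=D[v,u]; ok=(d>0)
P=np.stack([(u-c['cx'])/c['fx']*d,(v-c['cy'])/c['fy']*d,d],-1)[ok]
T=c['world_from_camera']; W=P@T[:3,:3].T+T[:3,3]
yaw=-0.853; ex=np.array([np.cos(yaw),np.sin(yaw)]); ey=np.array([-ex[1],ex[0]])
t=np.array([480.6,-337.2]); a=(W[:,:2]-t)@ex; b=(W[:,:2]-t)@ey; h=W[:,2]-153.6+19
for z in range(-5,100,6):
    k=(h>=z)&(h<z+6)
    if k.sum()>5: print(z,k.sum(),'x',a[k].min().round(1),a[k].max().round(1),'y',b[k].min().round(1),b[k].max().round(1))
E
```

```text
1 77 x -10.3 5.2 y 6.4 11.5
7 403 x -14.9 12.2 y 6.3 11.8
13 526 x -14.8 12.3 y 6.1 12.0
19 579 x -14.9 12.3 y 5.9 11.9
25 649 x -14.9 12.2 y 6.1 11.8
31 483 x -14.9 12.3 y -3.5 12.3
37 974 x -21.3 18.8 y -11.0 13.2
43 1905 x -33.5 30.4 y -11.7 14.6
49 3392 x -38.0 35.0 y -12.1 15.0
55 6629 x -41.7 39.4 y -10.0 14.5
61 4129 x -45.2 43.6 y -9.5 17.7
67 5809 x -44.0 43.2 y -9.8 18.7
73 5879 x -41.2 42.1 y -5.3 18.9
79 4541 x -39.6 39.1 y 3.3 19.0
85 3730 x -26.9 24.6 y 9.7 19.2
91 707 x -19.6 17.2 y 16.9 20.9
```

```bash

python3 -m handwheel '[{"dx":0.1,"dy":0.08,"dz":-0.05,"ax":0,"ay":0,"az":0},{"dx":0.19,"dy":0.155,"dz":-0.2,"ax":0,"ay":0,"az":0},{"dx":0.214,"dy":0.173,"dz":-0.4,"ax":0,"ay":0,"az":0},{"dx":0.214,"dy":0.173,"dz":-0.5,"ax":0,"ay":0,"az":0},{"dx":0.214,"dy":0.173,"dz":-0.6,"ax":0,"ay":0,"az":0},{"dx":0.214,"dy":0.173,"dz":-0.7,"ax":0,"ay":0,"az":0},{"dx":0.214,"dy":0.173,"dz":-0.78,"ax":0,"ay":0,"az":0},{"dx":0.214,"dy":0.173,"dz":-0.825,"ax":0,"ay":0,"az":0}]'
python3 -m handwheel '[{"dx":0,"dy":0,"dz":-0.01,"ax":0,"ay":0,"az":0},{"dx":0,"dy":0,"dz":-0.02,"ax":0,"ay":0,"az":0},{"dx":0,"dy":0,"dz":-0.03,"ax":0,"ay":0,"az":0},{"dx":0,"dy":0,"dz":-0.03,"ax":0,"ay":0,"az":0}]'
python3 -m handwheel '[{"dx":0,"dy":0,"dz":-0.01,"ax":0,"ay":0,"az":0},{"dx":0,"dy":0,"dz":-0.02,"ax":0,"ay":0,"az":0},{"dx":0,"dy":0,"dz":-0.03,"ax":0,"ay":0,"az":0},{"dx":0,"dy":0,"dz":-0.03,"ax":0,"ay":0,"az":0}]'
```

```text
time: 7.2
ee_pos: [505.8, -317.4, 54.5]
ee_rot: [0.936, 0.351, -0.0, -0.0]
ft_force: [0.4, 1.1, 0.1]
finger_gap: -0.1
finger_force: 0.0
time: 7.6
ee_pos: [506.1, -317.4, 51.9]
ee_rot: [0.936, 0.351, 0.0, 0.0]
ft_force: [-0.3, -0.4, 0.4]
finger_gap: -0.1
finger_force: 0.0
time: 8.0
ee_pos: [506.1, -317.4, 48.0]
ee_rot: [0.936, 0.351, -0.0, 0.0]
ft_force: [0.7, 0.0, 1.9]
finger_gap: -0.1
finger_force: 0.7
```

```bash

python3 -m handwheel '[{"dx":0,"dy":0,"dz":-0.01,"ax":0,"ay":0,"az":0},{"dx":0,"dy":0,"dz":-0.02,"ax":0,"ay":0,"az":0},{"dx":0,"dy":0,"dz":-0.03,"ax":0,"ay":0,"az":0},{"dx":0,"dy":0,"dz":-0.038,"ax":0,"ay":0,"az":0},{"dx":0,"dy":0,"dz":-0.038,"ax":0,"ay":0,"az":0}]' | grep -E "pos|force"
python3 -m handwheel '[{"dx":0,"dy":0,"dz":-0.006,"ax":0,"ay":0,"az":0},{"dx":0,"dy":0,"dz":-0.006,"ax":0,"ay":0,"az":0},{"dx":0,"dy":0,"dz":-0.006,"ax":0,"ay":0,"az":0}]'| grep -E "pos|force"
```

```text
ee_pos: [506.1, -317.4, 43.5]
ft_force: [0.5, -0.0, 4.3]
finger_force: 1.9
ee_pos: [506.1, -317.4, 43.0]
ft_force: [-1.7, 1.1, 7.0]
finger_force: 3.7
```

```bash

python3 -m handwheel '[{"dx":0,"dy":0,"dz":-0.005,"ax":0,"ay":0,"az":0},{"dx":0,"dy":0,"dz":-0.005,"ax":0,"ay":0,"az":0},{"dx":0,"dy":0,"dz":-0.005,"ax":0,"ay":0,"az":0},{"dx":0,"dy":0,"dz":-0.005,"ax":0,"ay":0,"az":0},{"dx":0,"dy":0,"dz":-0.005,"ax":0,"ay":0,"az":0},{"dx":0,"dy":0,"dz":-0.005,"ax":0,"ay":0,"az":0},{"dx":0,"dy":0,"dz":-0.005,"ax":0,"ay":0,"az":0},{"dx":0,"dy":0,"dz":-0.005,"ax":0,"ay":0,"az":0}]' | grep -E "pos|force"
```

```text
ee_pos: [506.1, -317.5, 42.8]
ft_force: [-3.9, 1.4, 14.0]
finger_force: 7.4
```

```bash

python3 -m handwheel '[{"dx":0,"dy":0,"dz":0.03,"ax":0,"ay":0,"az":0},{"dx":0,"dy":0,"dz":0.1,"ax":0,"ay":0,"az":0},{"dx":0,"dy":0,"dz":0.25,"ax":0,"ay":0,"az":0},{"dx":0,"dy":0,"dz":0.4,"ax":0,"ay":0,"az":0},{"dx":0,"dy":0,"dz":0.52,"ax":0,"ay":0,"az":0},{"dx":0,"dy":0,"dz":0.55,"ax":0,"ay":0,"az":0},{"dx":0,"dy":0,"dz":0.55,"ax":0,"ay":0,"az":0}]' | grep -E "pos|force"
python3 -m handwheel '[{"dx":0.1,"dy":0.087,"dz":0,"ax":0,"ay":0,"az":0},{"dx":0.25,"dy":0.218,"dz":0,"ax":0,"ay":0,"az":0},{"dx":0.4,"dy":0.349,"dz":0,"ax":0,"ay":0,"az":0},{"dx":0.5,"dy":0.437,"dz":0,"ax":0,"ay":0,"az":0},{"dx":0.52,"dy":0.454,"dz":0,"ax":0,"ay":0,"az":0},{"dx":0.52,"dy":0.454,"dz":-0.07,"ax":0,"ay":0,"az":0},{"dx":0.52,"dy":0.454,"dz":-0.16,"ax":0,"ay":0,"az":0},{"dx":0.52,"dy":0.454,"dz":-0.215,"ax":0,"ay":0,"az":0}]'
python3 -c "
from h import *
snap('wrist','w7')"
```

```text
ee_pos: [506.1, -317.4, 108.5]
ft_force: [0.6, 0.3, -0.6]
finger_force: 0.0
time: 11.1
ee_pos: [567.1, -263.6, 80.7]
ee_rot: [0.937, 0.351, -0.001, -0.0]
ft_force: [0.4, 0.2, 0.5]
finger_gap: 0.2
finger_force: 0.0
```

View pics/w7.png

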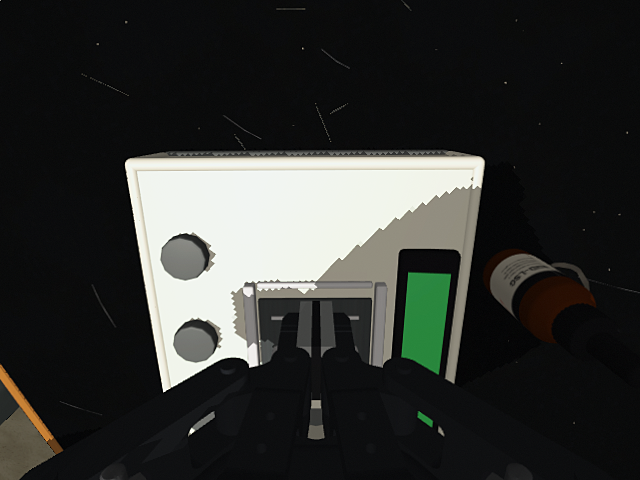

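The fingertips are left of the rib between the rails, around (317,320). Now I push the shutter shut.

```bash

python3 -m handwheel '[{"dx":-0.016,"dy":-0.014,"dz":0,"ax":0,"ay":0,"az":0},{"dx":-0.032,"dy":-0.028,"dz":0,"ax":0,"ay":0,"az":0},{"dx":-0.048,"dy":-0.042,"dz":0,"ax":0,"ay":0,"az":0},{"dx":-0.064,"dy":-0.056,"dz":0,"ax":0,"ay":0,"az":0},{"dx":-0.08,"dy":-0.07,"dz":0,"ax":0,"ay":0,"az":0},{"dx":-0.096,"dy":-0.084,"dz":0,"ax":0,"ay":0,"az":0},{"dx":-0.112,"dy":-0.098,"dz":0,"ax":0,"ay":0,"az":0},{"dx":-0.128,"dy":-0.112,"dz":0,"ax":0,"ay":0,"az":0}]' | grep -E "pos|force"
python3 -m handwheel '[{"dx":-0.016,"dy":-0.014,"dz":0,"ax":0,"ay":0,"az":0},{"dx":-0.032,"dy":-0.028,"dz":0,"ax":0,"ay":0,"az":0},{"dx":-0.048,"dy":-0.042,"dz":0,"ax":0,"ay":0,"az":0},{"dx":-0.064,"dy":-0.056,"dz":0,"ax":0,"ay":0,"az":0},{"dx":-0.08,"dy":-0.07,"dz":0,"ax":0,"ay":0,"az":0},{"dx":-0.096,"dy":-0.084,"dz":0,"ax":0,"ay":0,"az":0},{"dx":-0.112,"dy":-0.098,"dz":0,"ax":0,"ay":0,"az":0},{"dx":-0.128,"dy":-0.112,"dz":0,"ax":0,"ay":0,"az":0}]' | grep -E "pos|force"
python3 -m handwheel '[{"dx":-0.016,"dy":-0.014,"dz":0,"ax":0,"ay":0,"az":0},{"dx":-0.032,"dy":-0.028,"dz":0,"ax":0,"ay":0,"az":0},{"dx":-0.048,"dy":-0.042,"dz":0,"ax":0,"ay":0,"az":0},{"dx":-0.064,"dy":-0.056,"dz":0,"ax":0,"ay":0,"az":0},{"dx":-0.08,"dy":-0.07,"dz":0,"ax":0,"ay":0,"az":0},{"dx":-0.096,"dy":-0.084,"dz":0,"ax":0,"ay":0,"az":0},{"dx":-0.112,"dy":-0.098,"dz":0,"ax":0,"ay":0,"az":0},{"dx":-0.12,"dy":-0.105,"dz":0,"ax":0,"ay":0,"az":0}]' | grep -E "pos|force"
```

```text
ee_pos: [553.0, -276.4, 82.5]
ft_force: [0.6, -0.0, 0.2]
finger_force: 0.6
ee_pos: [537.5, -289.9, 82.4]
ft_force: [1.2, 0.7, -0.6]
finger_force: 0.6
ee_pos: [523.0, -302.6, 82.4]
ft_force: [2.3, 0.9, 0.7]
finger_force: 0.6
```

```bash

python3 -m handwheel '[{"dx":-0.0063,"dy":-0.0055,"dz":0,"ax":0,"ay":0,"az":0},{"dx":-0.0126,"dy":-0.011,"dz":0,"ax":0,"ay":0,"az":0},{"dx":-0.019,"dy":-0.0165,"dz":0,"ax":0,"ay":0,"az":0},{"dx":-0.025,"dy":-0.022,"dz":0,"ax":0,"ay":0,"az":0},{"dx":-0.031,"dy":-0.027,"dz":0,"ax":0,"ay":0,"az":0},{"dx":-0.031,"dy":-0.027,"dz":0,"ax":0,"ay":0,"az":0}]' | grep -E "pos|force"
python3 -m handwheel '[{"dx":-0.003,"dy":-0.0027,"dz":0,"ax":0,"ay":0,"az":0},{"dx":-0.003,"dy":-0.0027,"dz":0,"ax":0,"ay":0,"az":0}]' | grep -E "pos|force"
```

```text
ee_pos: [519.4, -305.7, 82.4]
ft_force: [0.9, -0.6, 1.4]
finger_force: 0.1
ee_pos: [519.1, -305.9, 82.3]
ft_force: [0.3, -0.0, -0.2]
finger_force: 0.3
```

```bash

python3 -m handwheel '[{"dx":-0.003,"dy":-0.0027,"dz":0,"ax":0,"ay":0,"az":0},{"dx":-0.003,"dy":-0.0027,"dz":0,"ax":0,"ay":0,"az":0}]' | grep -E "pos|force"
```

```text
ee_pos: [518.8, -306.2, 82.3]
ft_force: [1.0, 0.8, -0.0]
finger_force: 0.4
```

```bash

python3 -m handwheel '[{"dx":-0.003,"dy":-0.0027,"dz":0,"ax":0,"ay":0,"az":0},{"dx":-0.003,"dy":-0.0027,"dz":0,"ax":0,"ay":0,"az":0}]' | grep -E "pos|force"
python3 -m handwheel '[{"dx":-0.003,"dy":-0.0027,"dz":0,"ax":0,"ay":0,"az":0},{"dx":-0.003,"dy":-0.0027,"dz":0,"ax":0,"ay":0,"az":0}]' | grep -E "pos|force"
```

```text
ee_pos: [518.4, -306.5, 82.4]
ft_force: [0.8, 1.3, -0.0]
finger_force: 0.4
ee_pos: [518.0, -306.9, 82.3]
ft_force: [-0.1, 0.6, -0.1]
finger_force: 0.4
```

```bash

python3 -m handwheel '[{"dx":-0.003,"dy":-0.0027,"dz":0,"ax":0,"ay":0,"az":0},{"dx":-0.003,"dy":-0.0027,"dz":0,"ax":0,"ay":0,"az":0}]' | grep -E "pos|force"
```

```text
ee_pos: [517.8, -307.1, 82.4]
ft_force: [0.9, 2.2, -0.8]
finger_force: 0.9
```

```bash

python3 -m handwheel '[{"dx":-0.003,"dy":-0.0027,"dz":0,"ax":0,"ay":0,"az":0},{"dx":-0.003,"dy":-0.0027,"dz":0,"ax":0,"ay":0,"az":0}]' | grep -E "pos|force"
```

```text
ee_pos: [517.7, -307.2, 82.4]
ft_force: [2.3, 3.5, -0.9]
finger_force: 2.4
```

The stop is reached at about 4 N. I back off, rise, and verify from the viewpoint used before.

```bash

python3 -m handwheel '[{"dx":0.03,"dy":0.026,"dz":0,"ax":0,"ay":0,"az":0},{"dx":0.05,"dy":0.044,"dz":0.05,"ax":0,"ay":0,"az":0},{"dx":0.05,"dy":0.044,"dz":0.25,"ax":0,"ay":0,"az":0},{"dx":-0.1,"dy":-0.08,"dz":0.5,"ax":0,"ay":0,"az":0},{"dx":-0.25,"dy":-0.2,"dz":0.6,"ax":0,"ay":0,"az":0},{"dx":-0.31,"dy":-0.25,"dz":0.6,"ax":0,"ay":0,"az":0},{"dx":-0.31,"dy":-0.25,"dz":0.6,"ax":0,"ay":0,"az":0},{"dx":-0.31,"dy":-0.25,"dz":0.6,"ax":0,"ay":0,"az":0}]'
python3 - <<'E'
from h import *
c=snap('wrist','w8'); g=cv2.cvtColor(c['image'],cv2.COLOR_RGB2GRAY)
yaw=-0.853; ex=np.array([np.cos(yaw),np.sin(yaw)]); ey=np.array([-ex[1],ex[0]]); C=np.array([532.6,-288.0])
cc=lambda P:(round(float((P[:2]-C)@ex),1),round(float((P[:2]-C)@ey),1))
for u,v,z,lo in [(217,91,60.,150),(223,168,60.,150),(230,235,60.,150),(318,202,69.5,-170)]:
    h=24 if lo>0 else 12; w=24 if lo>0 else 40
    W=g[v-h:v+h+1,u-w:u+w+1]; W=((W<lo) if lo>0 else (W>-lo)).astype(np.uint8); n,l,s,ce=cv2.connectedComponentsWithStats(W); j=l[h,w]; p=ce[j]+[u-w,v-h]; print(s[j],p.round(1),cc(ray(c,*p,z)))
E
```

```text
time: 16.15
ee_pos: [480.6, -336.7, 153.7]
ee_rot: [0.936, 0.351, -0.0, -0.001]
ft_force: [-0.1, -1.0, -0.4]
finger_gap: 0.2
finger_force: 0.0
[   8    7   40   38 1150] [219.5  92.5] (-52.1, 27.5)
[  9   8  39  34 927] [225.3 168.8] (-52.0, -14.2)
[  8   9  35  32 834] [230.8 235.6] (-51.8, -55.2)
[   0    0   81   25 1485] [317.8 198.9] (2.3, -30.3)
```

View pics/w8.png

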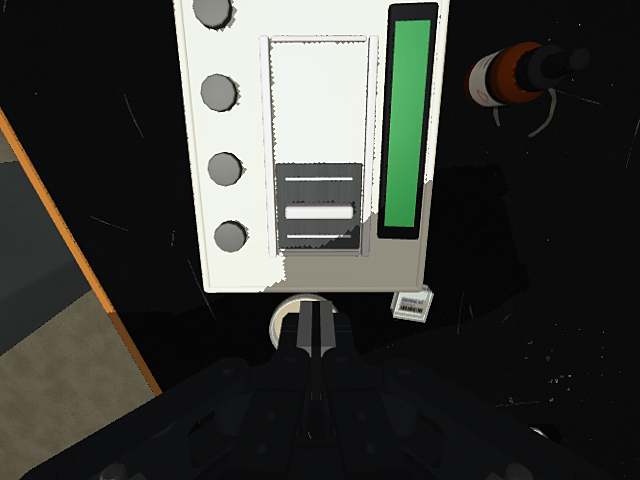

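The shutter is back at the right end of the rails, with the rib at (319,212), and the counter did not move while closing. One number to confirm before I hand in.

```bash
python3 - <<'E'
from h import *
c=load('w8'); g=cv2.cvtColor(c['image'],cv2.COLOR_RGB2GRAY)
yaw=-0.853; ex=np.array([np.cos(yaw),np.sin(yaw)]); ey=np.array([-ex[1],ex[0]]); C=np.array([532.6,-288.0])
W=(g[200:226,282:358]>170).astype(np.uint8); n,l,s,ce=cv2.connectedComponentsWithStats(W); j=l[12,37]; p=ce[j]+[282,200]
P=ray(c,*p,69.5)[:2]; print(s[j],(P-C)@ex,(P-C)@ey)
E
```

```text
[  3   7  68  12 804] 2.750296955692187 -38.25437539330387
```

Rib at -38.25 against -38.1 for the well centre, so the shutter is fully shut.

```bash
python3 -c "
from station import close_job
print(close_job())"
```

```text
the job is handed in; nothing more can be done
None
```

The job is handed in: I pushed the shutter fully open, held the reset key down for about a second, let it rise and pushed the shutter fully shut; the only flaw is that the counter slid about 3.5 mm to its left when the shutter hit its open stop.

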